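# Pack out the loose printing block and hold it against its rail

### The job

In the lock-up tray one of the three printing blocks leaves a gap wide enough for the red spacer, on the side away from its brass rail. Pick the spacer up by its wooden grip, lower it upright into that gap down to the tray floor, long side along the block, and push it sideways so that the block is pressed flush along its brass rail. Finish while still gripping the spacer and holding it firmly pushed against the block, and leave the other two blocks and everything else on the bench where they are.

Things in the scene. Friction and masses are not known exactly. Their poses are not given: they have to be found in the camera images.
- tray: Lock-up tray, fixed to the bench: 128 x 268 x 26 mm (x, y, z), steel floor 8 mm thick with wooden walls up to 26 mm above the bench. Origin: centre of its underside, on the bench. Three equal bays in a row along its y, each open above, 104 mm (x) by 76 mm (y), with 10 mm walls between. The wall on the +y side of each bay carries a bright brass strip, the brass rail.
- rail0 (a point): Middle of the brass rail's face in bay 0 (-y end of the tray), at the height of the tray floor, 8 mm above the bench; axes as the tray's. The bay reaches from here 76 mm towards tray -y and 52 mm either way along tray x.
- rail1 (a point): Middle of the brass rail's face in bay 1 (middle of the tray), at the height of the tray floor, 8 mm above the bench; axes as the tray's. The bay reaches from here 76 mm towards tray -y and 52 mm either way along tray x.
- rail2 (a point): Middle of the brass rail's face in bay 2 (+y end of the tray), at the height of the tray floor, 8 mm above the bench; axes as the tray's. The bay reaches from here 76 mm towards tray -y and 52 mm either way along tray x.
- block_a: Loose printing block, pale wood with a grey metal face, 80 mm (x) by 40 mm (y) by 23 mm high, about 0.2 kg, lying in one of the bays (any of the three) on the tray floor, nearly parallel to the tray, 3 to 7 mm clear of its brass rail. Origin: under the middle of its long side that faces the brass rail; the block reaches from there 40 mm towards its -y and 40 mm either way along x. The narrow one: it slides freely across the tray floor.
- block_b: Loose printing block, pale wood with a grey metal face, 80 mm (x) by 56 mm (y) by 23 mm high, about 0.2 kg, lying in one of the bays (any of the three) on the tray floor, nearly parallel to the tray, 3 to 7 mm clear of its brass rail. Origin: under the middle of its long side that faces the brass rail; the block reaches from there 56 mm towards its -y and 40 mm either way along x. Too wide to leave room for the spacer. Leave it alone.
- block_c: Loose printing block, pale wood with a grey metal face, 80 mm (x) by 58 mm (y) by 23 mm high, about 0.2 kg, lying in one of the bays (any of the three) on the tray floor, nearly parallel to the tray, 3 to 7 mm clear of its brass rail. Origin: under the middle of its long side that faces the brass rail; the block reaches from there 58 mm towards its -y and 40 mm either way along x. Too wide to leave room for the spacer. Leave it alone.
- spacer: The spacer, about 80 g, standing loose on the bench. Foot: red block 70 mm (x) by 24 mm (y) by 28 mm high; on it an upright pale wooden grip 46 mm (x) by 16 mm (y), from 28 to 66 mm above the underside. Origin: centre of the underside. Same either way round (half turn).
- ink_tin: Steel ink tin, open, 72 mm across, 70 mm high. Bystander.
- brayer: Ink roller with black rubber roll and wooden handle, about 130 x 170 mm. Bystander.
- stamp: Upright wooden hand stamp, 32 mm across, 78 mm high. Bystander.
- wrench: Steel wrench lying flat. Bystander.
- mug: Blue mug, 80 mm across, 90 mm high. Bystander.
Things that resemble listed ones, but are neither listed nor needed, are in the scene too. Several things look just like the spacer: the one meant starts farthest to the robot's left.

How it is judged:
By the outcome, as a careful person would: the job done as asked, in the order asked, and still so for the second after the job is handed in, while the arm keeps its last pose, push and grip.
It also fails if it takes over 42 s, if anything falls off the work surface, if the arm or the gripper's body presses on something with over 40 N, if the wrist force passes 120 N, or if a joint passes its speed limit or range.

### The arm

A 6-joint arm with a two-finger parallel gripper is mounted at the origin on the work surface. World frame = base frame: x ahead of the robot, y to its left, z up, the work surface at z = 0. Lengths are in mm, angles in degrees, forces in N, time in s.
With the tool pointing down it reaches from about 300 to 850 mm from the base axis. Payload 4.2 kg.
Tool frame: the origin (TCP) lies on the centre line of the jaws, within the pads' length; the fingertips stand 14 mm ahead of it and the grasp point (between the pads) lies 5 mm behind it; z points along the fingers, y is the line along which they close (so a half turn about z gives the same grasp; the last joint's range is limited). The gripper opens to 91 mm and grips with 3 to 60 N. Pads are 32 mm wide; open, the fingers measure 118 mm over their backs; the gripper's body (76 mm by 178 mm) begins 60 mm behind the grasp point.
Start: joints at [67.552, 18.312, 89.639, -0, 72.044, -1.146], TCP at [208.896, 535.728, 227.976] pointing down, gripper open.
Joint ranges: [-177.97, 177.97], [-48.28, 115.42], [12.27, 149.76], [-77.06, 257.06], [2.81, 150.46], [-146.56, 146.56]. Speed limits (degrees/s): [147.25, 147.25, 180, 180, 180, 180].

### API

Orientations are given as [roll, pitch, yaw] about the fixed x, y, z axes, in that order (R = Rz(yaw) Ry(pitch) Rx(roll)).
In Python, from workcell import env gives the robot as it stands.
- The arm moves only by the tool arm_command, never from a script. Its argument "motion" is a list of rows, each an object with "offset": the shift along the tool's x, y, z in m, a list of three; "spin": the turn about the tool's z in rad. In form: [{"offset": [tx, ty, tz], "spin": spin}, ...]. A call has 1 to 5 rows; each row shifts and turns the commanded pose from where the row before left it, along the tool's axes as they then stand; what a row does not reach is not made up. A row lasts 1/8 s, in which the tool goes at most 62.5 mm and 10.7 degrees, less where a joint would pass 70% of its speed; a pose out of reach is approached as far as the arm can. A call with a gripper value outside its range is refused whole. "jaw" is the finger opening in m, from 0 to 0.0912, set as the call begins (left out, the last holds). The fingers move at their own pace and stop on an object; "newtons" is the grip in N (left out, the last holds). Time passes only in rows, so rows that do not move let the fingers close. It gives the time, the measured TCP pose, the force, the opening and the grip force at its end, in the units of the state.
- env.state(): the state, without advancing time (a new reading comes with each control period).
- env.grab_frame(name): name is "scene" or "top" or "wrist"; returns (picture, depth): 420x560x3 uint8, blue, green, red; 420x560 float32, mm along the optical axis (not along the pixel's ray), 0 where there is no reading.
- env.camera_model(name): a dict with "fx", "fy", "cx", "cy" (pixels), "eye" and "rotation" of the camera in the world; the wrist camera has in their place "hand_eye" (4x4, takes a point from camera to tool coordinates, whose origin is the TCP and whose axes are the flange's). Camera axes: x right, y down, z forward; pixel columns grow to the right and rows downward; lengths in mm; the calibration is good to about 2 mm. A picture is of the moment at which its call begins: read the wrist's pose just before it. camera_model takes no time and is no camera call.
- env.job_done(): hands the job in; it is judged then, once.
Trained networks look in the newest picture that a camera, given by its name, has taken for a name from the list of things; names that differ only in an ending like _2 or _b are one class to them, and where a whole thing is asked for, a point or a joint stands for the part that bears it (a point fixed in the world has none). Each returns a list of dicts, best first, with "score" (0 to 1); they miss things now and then, are a little off and sometimes report something else, mostly with a low value. They report only what shows in the picture. A call takes as long as a camera call. They do not tell look-alikes from the thing itself.
- env.boxes_of(camera, target): "bbox" ([left, top, right, bottom] in pixels, round what is visible of it).
- env.pinpoint(camera, target): "location" ([column, row] in pixels: a listed point, or the origin of a listed thing).
The state is a dict: "time_s": time; "qpos": joint angles; "qvel": joint speeds; "effort": joint torques, N m; "ee_pos": TCP position; "ee_rot": TCP orientation; "force": force on the tool from outside, world axes, zero at the start; "torque": the same for the moment, N m; "gripper_width": finger opening in mm; "gripper_force": force on a finger pad.
Only numpy, scipy, OpenCV 4.12 (cv2) and the standard library are available. Lean on these libraries where they do the work, as an engineer would, in place of code of your own. Each camera call takes 0.05 s, during which the arm holds its last target. There are 200 camera calls.

## Working session

There is one attempt and no reset: what is moved stays moved. The work goes in short steps, Python scripts to look and compute and a tool call to move; the robot and the scene stay as the last step left them, time stands still between calls to the robot, and variables do not carry over. Pictures are saved under pics/ and viewed, at most 10 in all, crops included, and the job is handed in when it is done.

Besides the shell and the picture viewer there is one more tool, called after "Request:" as name(argument=value, ...), one argument or row to a line, values as JSON. arm_command: Moves the arm, as the interface text tells. Its arguments: {"type":"object","properties":{"motion":{"type":"array"},"jaw":{"type":"number"},"newtons":{"type":"number"}},"required":["motion"]}

```bash
mkdir -p pics; cat > h.py <<'E'
import numpy as np, cv2
from workcell import env
from scipy.spatial.transform import Rotation as R
def pose(cam,st=None):
    m=env.camera_model(cam)
    if 'hand_eye' in m:
        st=st or env.state(); T=np.eye(4); T[:3,:3]=R.from_euler('xyz',st['ee_rot'],degrees=True).as_matrix(); T[:3,3]=st['ee_pos']
        T=T@np.array(m['hand_eye']); return m,T[:3,:3],T[:3,3]
    return m,np.array(m['rotation']),np.array(m['eye'])
def ray(cam,px,z,st=None):
    m,Rm,e=pose(cam,st); d=Rm@np.array([(px[0]-m['cx'])/m['fx'],(px[1]-m['cy'])/m['fy'],1.])
    return e+d*(z-e[2])/d[2]
def cloud(cam,dep,st=None):
    m,Rm,e=pose(cam,st); v,u=np.mgrid[:dep.shape[0],:dep.shape[1]]
    p=np.stack([(u-m['cx'])/m['fx']*dep,(v-m['cy'])/m['fy']*dep,dep],-1)@Rm.T+e
    p[dep==0]=np.nan; return p
E
python3 - <<'E'
from h import *
print(env.state())
for c in ("scene","top"):
    im,d=env.grab_frame(c); cv2.imwrite(f'pics/{c}0.png',im); np.save(f'{c}0.npy',d)
    m=env.camera_model(c); print(c,m)
    for t in ("spacer","rail0","rail1","rail2","block_a","tray"):
        r=env.pinpoint(c,t)
        print(t,[(np.round(x['location']).tolist(),round(x['score'],2),np.round(ray(c,x['location'],0 if t in("spacer","tray") else 8)[:2]).tolist()) for x in r[:5]])
print(env.camera_model('wrist'))
E
```

```text
{'time_s': 0.0, 'qpos': array([ 6.75511268e+01,  1.83510654e+01,  8.97084273e+01, -6.25825331e-04,
        7.20425963e+01, -1.14461791e+00]), 'qvel': array([ 0.06007596, -0.04814075, -0.08805459,  0.00936438, -0.04950686,
        0.08956612]), 'effort': array([ 1.56614289e-03, -4.12466741e+01, -2.31978035e+01,  7.27002695e-02,
        4.56323905e-02, -1.74140341e-04]), 'ee_pos': array([208.7115173 , 535.25573186, 227.11233084]), 'ee_rot': array([-1.79897919e+02, -1.44445651e-03,  1.58695937e+02]), 'force': array([ 0.3721581 , -0.59785358,  0.14044531]), 'torque': array([-0.01702996,  0.0246775 ,  0.04022083]), 'gripper_force': 0.0, 'gripper_width': 90.87863338468289}
scene {'fx': 480.1010799176624, 'fy': 480.1010799176624, 'cx': 275.0237622270362, 'cy': 201.4532111054208, 'eye': array([1005.9381882 ,  769.58473765,  939.42128284]), 'rotation': array([-1.35174452e+02, -9.94163260e-02,  1.52323028e+02])}Traceback (most recent call last):
  File "<stdin>", line 8, in <module>
  File "h.py", line 12, in ray
    return e+d*(z-e[2])/d[2]
                        ~^^^
IndexError: invalid index to scalar variable.
```

```bash
sed -i "s/return m,np.array(m\['rotation'\]),/return m,R.from_euler('xyz',m['rotation'],degrees=True).as_matrix(),/" h.py
python3 - <<'E'
from h import *
for c in ("scene","top"):
    im,d=env.grab_frame(c); cv2.imwrite(f'pics/{c}0.png',im); np.save(f'{c}0.npy',d)
    for t in ("spacer","rail0","rail1","rail2","block_a","tray"):
        r=env.pinpoint(c,t)
        print(c,t,[(np.round(x['location']).tolist(),round(x['score'],2),np.round(ray(c,x['location'],0 if t in("spacer","tray") else 8)[:2]).tolist()) for x in r[:6]])
print(env.camera_model('wrist'))
E
```

```text
scene spacer [([366.0, 253.0], 0.72, [453.0, 209.0]), ([325.0, 260.0], 0.68, [555.0, 179.0]), ([349.0, 293.0], 0.57, [556.0, 288.0])]
scene rail0 [([270.0, 194.0], 0.85, [572.0, -81.0]), ([256.0, 180.0], 0.63, [581.0, -152.0])]
scene rail1 [([270.0, 194.0], 0.85, [572.0, -81.0]), ([256.0, 180.0], 0.63, [581.0, -152.0])]
scene rail2 [([270.0, 194.0], 0.85, [572.0, -81.0]), ([256.0, 180.0], 0.63, [581.0, -152.0])]
scene block_a [([269.0, 194.0], 0.95, [576.0, -84.0]), ([289.0, 209.0], 0.75, [554.0, -7.0])]
scene tray [([264.0, 185.0], 0.89, [568.0, -128.0]), ([206.0, 221.0], 0.43, [766.0, -77.0])]
top spacer [([206.0, 254.0], 0.59, [457.0, 206.0]), ([217.0, 218.0], 0.58, [556.0, 182.0])]
top rail0 [([313.0, 214.0], 0.87, [568.0, -80.0]), ([346.0, 212.0], 0.67, [575.0, -169.0]), ([280.0, 216.0], 0.67, [563.0, 10.0])]
top rail1 [([313.0, 214.0], 0.87, [568.0, -80.0]), ([346.0, 212.0], 0.67, [575.0, -169.0]), ([280.0, 216.0], 0.67, [563.0, 10.0])]
top rail2 [([313.0, 214.0], 0.87, [568.0, -80.0]), ([346.0, 212.0], 0.67, [575.0, -169.0]), ([280.0, 216.0], 0.67, [563.0, 10.0])]
top block_a [([284.0, 221.0], 0.78, [549.0, -1.0]), ([315.0, 214.0], 0.77, [570.0, -86.0]), ([348.0, 212.0], 0.64, [576.0, -175.0])]
top tray [([328.0, 213.0], 0.68, [574.0, -121.0])]
{'fx': 290.6565877552992, 'fy': 290.6565877552992, 'cx': 274.7497588210292, 'cy': 210.00930526450446, 'hand_eye': array([[ 8.97956969e-04, -9.68814481e-01, -2.47785581e-01,
         7.11333438e+01],
       [ 9.99999547e-01,  7.92007137e-04,  5.27264654e-04,
         5.25186724e-01],
       [-3.14573684e-04, -2.47785943e-01,  9.68814754e-01,
        -1.58295928e+02],
       [ 0.00000000e+00,  0.00000000e+00,  0.00000000e+00,
         1.00000000e+00]])}
```

View pics/top0.png

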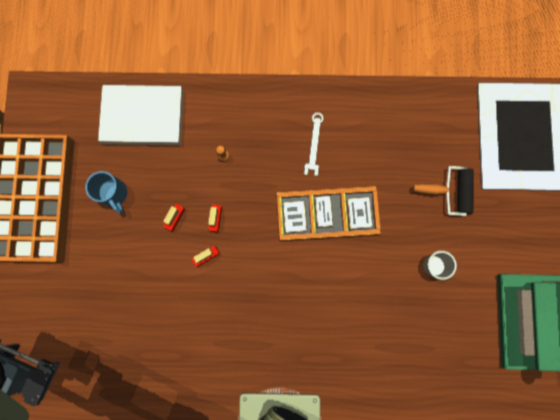

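View pics/scene0.png

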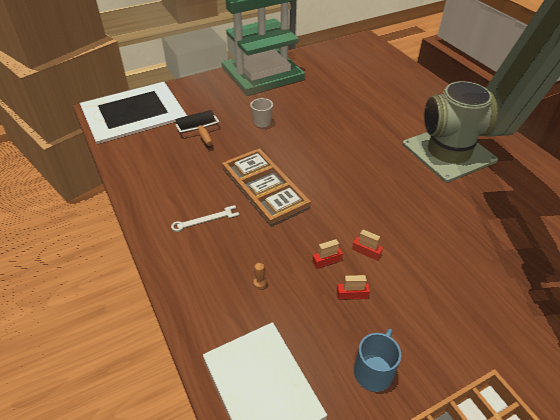

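Look-alikes: top (173,217), (214,218), (205,256). Farthest left (+y) is (173,217), about (556,288). I'll check it and the tray in a close crop.

```bash
python3 - <<'E'
from h import *
im=cv2.imread('pics/top0.png'); s=cv2.imread('pics/scene0.png')
a=cv2.resize(im[180:246,268:388],(800,440),interpolation=3)[:300*2]
b=cv2.resize(im[190:270,150:240],None,fx=2,fy=2)
a=cv2.resize(im[182:244,272:386],(800,435),interpolation=cv2.INTER_CUBIC)
b=cv2.resize(im[195:270,150:240],(198,165),interpolation=cv2.INTER_CUBIC)
c=cv2.resize(s[145:225,215:315],(206,165)); e=cv2.resize(s[225:305,300:400],(206,165))
cv2.imwrite('pics/crop1.png',np.vstack([a,np.hstack([b,c,e,np.zeros((165,190,3),np.uint8)])]))
# depth of red/grip cloud for spacer
d=np.load('top0.npy'); P=cloud('top',d); print(P[217,173],P[214,313],P[300,300])
E
```

```text
[549.53191232 288.69074935  51.55143643] [567.8108331  -79.91759018  20.89590605] [ 3.39443850e+02 -4.86270509e+01 -1.57560611e-01]
```

View pics/crop1.png

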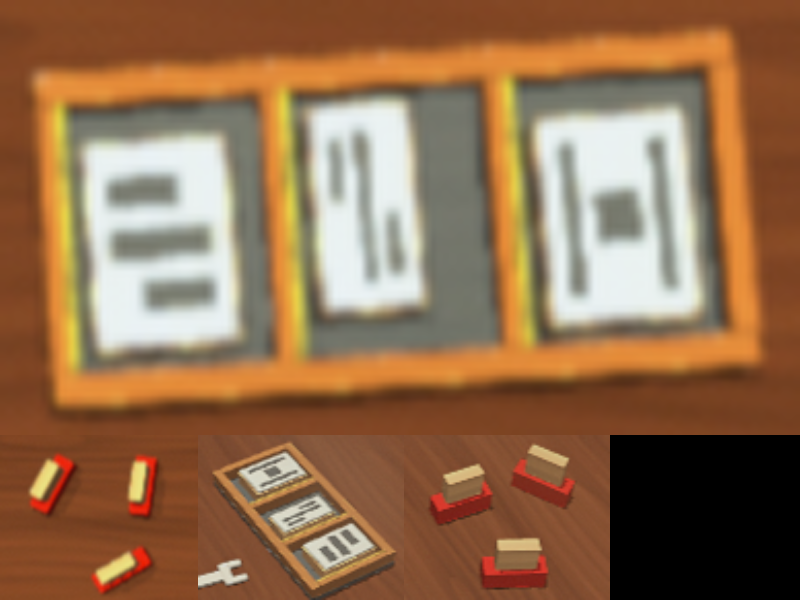

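Crop: the narrow block is in the middle bay (rail1), with its gap on the right (world -y) side, and the block displaced toward far x. The left-most spacer at top (173,217) stands upright, red foot with pale grip, and is the one to take.

```bash
cat >> h.py <<'E'
def fit(P,mask):
    p=P[mask]; p=p[~np.isnan(p).any(1)][:,:2].astype(np.float32)
    (c,(w,h),a)=cv2.minAreaRect(p); 
    if w<h: a+=90
    return np.array(c),sorted((w,h)),(a+90)%180-90,len(p)
def go(xy,z,yaw,st=None):
    st=st or env.state(); Rm=R.from_euler('xyz',st['ee_rot'],degrees=True).as_matrix()
    d=Rm.T@(np.array([*xy,z])-st['ee_pos']); dy=(st['ee_rot'][2]-yaw+90)%180-90
    print('pos',np.round(st['ee_pos'],1),'rot',np.round(st['ee_rot'],2),'tool offset mm',np.round(d,1),'spin rad',round(np.radians(dy),4),'q6',round(st['qpos'][5],1),'t',st['time_s'],'F',np.round(st['force'],1),'w',round(st['gripper_width'],1))
E
python3 - <<'E'
from h import *
im=cv2.imread('pics/top0.png').astype(int); d=np.load('top0.npy'); P=cloud('top',d)
m=np.zeros(d.shape,bool); m[195:240,155:190]=1
print(fit(P,m&(P[...,2]>10)), fit(P,m&(P[...,2]>45)))
c,_,a,_=fit(P,m&(P[...,2]>10)); go(c,230,a)
E
```

```text
(array([552.14709473, 293.70333862]), [24.592729568481445, 69.23822021484375], -25.97948455810547, 315) (array([552.28179932, 294.50881958]), [18.00787353515625, 44.05056381225586], -25.430007934570312, 134)
pos [208.9 535.7 228. ] rot [179.99  -0.   158.7 ] tool offset mm [-407.7 -100.8   -2. ] spin rad 0.0817 q6 -1.1 t 0.8 F [-0.2 -0.4  1.5] w 91.4
```

Request:
arm_command(
  motion=[
    {"offset":[-0.058,-0.0144,0],"spin":0},
    {"offset":[-0.058,-0.0144,0],"spin":0},
    {"offset":[-0.058,-0.0144,0],"spin":0},
    {"offset":[-0.058,-0.0144,0],"spin":0},
    {"offset":[-0.058,-0.0144,0],"spin":0},
  ],
  jaw=0.0912,
)

```text
time_s: 1.42
ee_pos: [454.4, 362.1, 228.2]
ee_rot: [180.0, 0.0, 158.7]
force: [0.1, 0.9, 0.3]
gripper_width: 91.3
gripper_force: 0.0
```

Request:
arm_command(
  motion=[
    {"offset":[-0.058,-0.0144,0],"spin":0},
    {"offset":[-0.058,-0.0144,0],"spin":0},
    {"offset":[0,0,0],"spin":0.082},
    {"offset":[0,0,0],"spin":0},
    {"offset":[0,0,0],"spin":0},
  ],
)

```text
time_s: 2.05
ee_pos: [550.1, 294.7, 228.0]
ee_rot: [180.0, -0.0, 154.1]
force: [-0.1, -0.0, 0.0]
gripper_width: 91.5
gripper_force: 0.0
```

```bash
python3 - <<'E'
from h import *
st=env.state(); im,d=env.grab_frame('wrist'); cv2.imwrite('pics/w1.png',im)
P=cloud('wrist',d,st); z=P[...,2]; near=np.hypot(P[...,0]-552,P[...,1]-294)<50
i=im.astype(int); red=(i[...,2]>90)&(i[...,1]<60)&(i[...,0]<60)
print(fit(P,near&(z>58)&(z<75)),fit(P,near&(z>15)&(z<75)),np.nanmedian(z[near&(z>58)]))
f=fit(P,near&(z>55)&(z<75)); go(f[0],120,f[2])
E
```

```text
(array([554.02972412, 295.06149292]), [15.794118881225586, 46.86054229736328], -25.645172119140625, 572) (array([553.38696289, 295.21697998]), [23.15956687927246, 69.25694274902344], -25.36113739013672, 1060) 333.8183904513841
pos [550.  294.9 228.1] rot [179.99   0.   154.11] tool offset mm [ -3.6   1.9 108.1] spin rad -0.0042 q6 -37.0 t 2.1 F [0.5 0.3 1.1] w 90.8
```

View pics/w1.png

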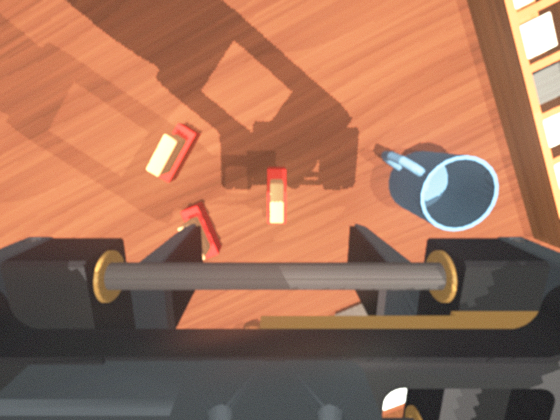

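The picture shows the chosen spacer centred under the jaws at (277,195), its grip sized 46.9 × 15.8 mm, matching the spec. Nothing is within the finger sweep.

Request:
arm_command(
  motion=[
    {"offset":[-0.0035,0.0018,0.05],"spin":0},
    {"offset":[0,0,0.06],"spin":0},
    {"offset":[0,0,0.045],"spin":0},
    {"offset":[0,0,0.025],"spin":0},
    {"offset":[0,0,0],"spin":0},
  ],
)

```text
time_s: 2.72
ee_pos: [552.7, 294.4, 46.1]
ee_rot: [-179.8, -0.2, 154.1]
force: [0.1, -0.0, 0.6]
gripper_width: 91.1
gripper_force: 0.0
```

Request:
arm_command(
  motion=[
    {"offset":[0,0,0],"spin":0},
    {"offset":[0,0,0],"spin":0},
    {"offset":[0,0,0],"spin":0},
    {"offset":[0,0,0],"spin":0},
    {"offset":[0,0,0],"spin":0},
  ],
  jaw=0,
  newtons=50,
)

```text
time_s: 3.35
ee_pos: [554.5, 294.4, 48.2]
ee_rot: [180.0, 0.0, 154.0]
force: [0.3, -0.5, -0.5]
gripper_width: 44.0
gripper_force: 0.0
```

Request:
arm_command(
  motion=[
    {"offset":[0,0,0],"spin":0},
    {"offset":[0,0,0],"spin":0},
    {"offset":[0,0,0],"spin":0},
    {"offset":[0,0,0],"spin":0},
    {"offset":[0,0,0],"spin":0},
  ],
)

```text
time_s: 3.98
ee_pos: [554.5, 294.4, 47.9]
ee_rot: [-180.0, -0.0, 154.0]
force: [-0.0, -0.8, -0.9]
gripper_width: 15.8
gripper_force: 50.0
```

```bash
python3 - <<'E'
from h import *
go((554,294),160,4)
# tray/rails in top at different pose
d=np.load('top0.npy'); P=cloud('top',d)
for px in ((313,214),(346,212),(280,216)): print(ray('top',px,17))
E
```

```text
pos [554.5 294.4  47.9] rot [-180.   -0.  154.] tool offset mm [   0.3   -0.6 -112.1] spin rad -0.5236 q6 -37.1 t 3.975 F [-0.  -0.8 -0.9] w 15.8
[568.33338605 -80.09985813  17.        ]
[ 575.26244429 -168.7340537    17.        ]
[561.40082509   8.57914311  17.        ]
```

Request:
arm_command(
  motion=[
    {"offset":[0,0,-0.03],"spin":0},
    {"offset":[0,0,-0.05],"spin":0},
    {"offset":[0,0,-0.05],"spin":-0.1745},
    {"offset":[0,0,-0.05],"spin":-0.1745},
    {"offset":[0,0,0],"spin":-0.1745},
  ],
)

```text
time_s: 4.6
ee_pos: [556.4, 295.4, 233.2]
ee_rot: [179.8, 0.5, -175.7]
force: [0.2, 0.2, -0.3]
gripper_width: 16.0
gripper_force: 50.0
```

Request:
arm_command(
  motion=[
    {"offset":[-0.002,-0.05,0],"spin":0},
    {"offset":[-0.003,-0.058,0],"spin":0},
    {"offset":[-0.003,-0.058,0],"spin":0},
    {"offset":[-0.003,-0.058,0],"spin":0},
    {"offset":[-0.003,-0.058,0],"spin":0},
  ],
)

```text
time_s: 5.22
ee_pos: [587.9, 12.2, 227.9]
ee_rot: [180.0, 0.0, -176.0]
force: [0.4, 0.3, -1.6]
gripper_width: 15.9
gripper_force: 50.0
```

Request:
arm_command(
  motion=[
    {"offset":[-0.002,-0.058,0],"spin":0},
    {"offset":[-0.002,-0.056,0],"spin":0},
    {"offset":[0,0,0],"spin":0},
    {"offset":[0,0,0],"spin":0},
    {"offset":[0,0,0],"spin":0},
  ],
)

```text
time_s: 5.85
ee_pos: [599.9, -98.0, 227.9]
ee_rot: [180.0, -0.0, -175.9]
force: [0.9, 0.3, -1.3]
gripper_width: 15.9
gripper_force: 50.0
```

```bash
python3 - <<'E'
from h import *
st=env.state(); im,d=env.grab_frame('wrist'); cv2.imwrite('pics/w2.png',im); np.save('w2.npy',d)
np.save('w2st.npy',st,allow_pickle=True)
for t in ("rail1","block_a"):
    print(t,[(np.round(x['location'],1).tolist(),round(x['score'],2),np.round(ray('wrist',x['location'],8,st)[:2],1).tolist()) for x in env.pinpoint('wrist',t)[:5]])
go((571,-112),160,4,st)
E
```

```text
rail1 [([286.2, 168.5], 0.92, [569.2, -83.9]), ([222.9, 168.9], 0.73, [575.7, -165.7]), ([351.9, 168.8], 0.63, [563.5, 1.1])]
block_a [([215.1, 165.1], 0.72, [571.5, -175.8]), ([348.2, 166.2], 0.71, [560.5, -4.1]), ([285.4, 170.2], 0.68, [571.5, -84.7])]
pos [599.9 -98.  227.9] rot [ 1.7997e+02 -1.0000e-02 -1.7591e+02] tool offset mm [ 29.8 -12.   67.9] spin rad 0.0016 q6 -104.5 t 5.85 F [ 0.9  0.3 -1.3] w 15.9
```

View pics/w2.png

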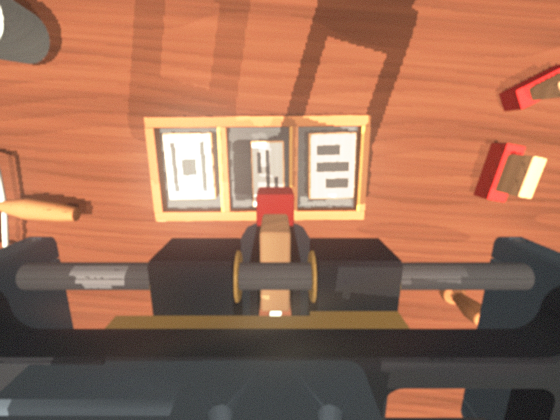

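```bash
python3 - <<'E'
from h import *
st=np.load('w2st.npy',allow_pickle=True).item()
for cam,d,im in(('top',np.load('top0.npy'),cv2.imread('pics/top0.png')),('wrist',np.load('w2.npy'),cv2.imread('pics/w2.png'))):
    P=cloud(cam,d,st); z=P[...,2]; X,Y=P[...,0],P[...,1]
    box=(abs(X-571)<85)&(abs(Y+121)<160)
    f=fit(P,box&(z>14)&(z<40)); print(cam,'tray',f)
    print(' z floor/wall/block',[np.round(np.nanpercentile(z[box],q),1) for q in (5,20,40,60,80)])
    # tray frame
    a=np.radians(f[2]-90 if f[2]>0 else f[2]+90); a=(a+np.pi/2)%np.pi-np.pi/2
    c=f[0]; u=(X-c[0])*np.cos(a)+(Y-c[1])*np.sin(a); v=-(X-c[0])*np.sin(a)+(Y-c[1])*np.cos(a)
    hsv=cv2.cvtColor(im,cv2.COLOR_BGR2HSV)
    for lo,hi in((-36,36),(50,122),(-122,-50)):
        m=box&(abs(u)<50)&(v>lo)&(v<hi)&(z>20)&(z<40)
        m=cv2.morphologyEx(m.astype(np.uint8),cv2.MORPH_OPEN,np.ones((3,3)))>0
        if m.sum()>20:
            g=fit(P,m); print('  bay',lo,'tray yaw',np.degrees(a),'uv rng',np.round([np.percentile(u[m],1),np.percentile(u[m],99),np.percentile(v[m],1),np.percentile(v[m],99)],1),g)
E
```

```text
top tray (array([ 570.65002441, -119.97386169]), [128.76759338378906, 268.7191162109375], -85.30496072769165, 3357)
 z floor/wall/block [np.float64(-3.8), np.float64(-0.5), np.float64(5.8), np.float64(22.7), np.float64(27.9)]
  bay -36 tray yaw 4.695039272308343 uv rng [-34.7  43.5  -7.8  31.8] (array([ 574.22009277, -107.64807129]), [40.343055725097656, 80.32917022705078], 5.493585109710693, 447)
  bay 50 tray yaw 4.695039272308343 uv rng [-43.7  34.4  63.1 117.6] (array([559.01348877, -30.32579231]), [55.944313049316406, 80.0874252319336], 4.484344482421875, 606)
  bay -122 tray yaw 4.695039272308343 uv rng [ -45.    33.8 -111.6  -54.5] (array([ 571.77209473, -203.36120605]), [58.795711517333984, 80.5071029663086], 4.917167663574219, 657)
wrist tray (array([ 572.5345459 , -119.33262634]), [128.15097045898438, 268.62750244140625], -85.35801982879639, 15677)
 z floor/wall/block [np.float64(2.1), np.float64(31.1), np.float64(309.7), np.float64(321.5), np.float64(336.1)]
  bay -36 tray yaw 4.641980171203619 uv rng [-34.7  37.   -8.1  30.9] (array([ 575.77435303, -107.55628204]), [39.86138153076172, 79.29118347167969], 5.380232810974121, 1592)
  bay 50 tray yaw 4.641980171203619 uv rng [-44.   34.5  61.9 117.2] (array([560.75549316, -30.02411842]), [56.36726760864258, 79.98313903808594], 5.362967491149902, 3063)
  bay -122 tray yaw 4.641980171203619 uv rng [ -44.6   33.2 -111.   -54.5] (array([ 573.82092285, -203.08633423]), [58.49767303466797, 80.07306671142578], 5.108126163482666, 3200)
```

```bash
python3 - <<'E'
from h import *
st=np.load('w2st.npy',allow_pickle=True).item(); d=np.load('w2.npy'); im=cv2.imread('pics/w2.png').astype(int)
P=cloud('wrist',d,st); Rm=R.from_euler('xyz',st['ee_rot'],degrees=True).as_matrix(); T=(P-st['ee_pos'])@Rm
red=(im[...,2]>90)&(im[...,1]<50)&(im[...,0]<60)
m=red&(np.abs(T[...,0])<60)&(np.abs(T[...,1])<40)&(T[...,2]>5)&(T[...,2]<60)
m=cv2.erode(m.astype(np.uint8),np.ones((2,2)))>0
q=T[m]; print(m.sum(),[np.round(np.percentile(q[:,k],[1,10,50,90,99]),1).tolist() for k in range(3)])
for lo in (18,25,32,40):
    s=q[(q[:,2]>lo)&(q[:,2]<lo+8)]; 
    if len(s)>5: print(lo,len(s),np.round(s.min(0),1),np.round(s.max(0),1))
a=np.radians(4.65); c=np.array([572.4,-119.4]); u,v=4.4,-23.3
xy=c+u*np.array([np.cos(a),np.sin(a)])+v*np.array([-np.sin(a),np.cos(a)]); print(xy); go(xy,100,4.65,st); 
E
```

```text
Traceback (most recent call last):
IndexError: index -1 is out of bounds for axis 0 with size 0
```

```bash
python3 - <<'E'
from h import *
st=np.load('w2st.npy',allow_pickle=True).item(); d=np.load('w2.npy'); im=cv2.imread('pics/w2.png').astype(int)
P=cloud('wrist',d,st); Rm=R.from_euler('xyz',st['ee_rot'],degrees=True).as_matrix(); T=(P-st['ee_pos'])@Rm
for r in (180,192,200,208,215,225,240,260): print(r,im[r,275],d[r,275],np.round(T[r,275],1))
# row-wise edges of red region at rows 192..220
i=im; red=(i[...,2]>80)&(i[...,1]<60)&(i[...,0]<70)
for r in range(186,226,4):
    c=np.where(red[r,240:310])[0]
    if len(c): print(r,c.min()+240,c.max()+240)
a=np.radians(4.65); c=np.array([572.4,-119.4]); u,v=4.4,-23.3
xy=c+u*np.array([np.cos(a),np.sin(a)])+v*np.array([-np.sin(a),np.cos(a)]); print(xy); go(xy,100,4.65,st)
E
```

```text
180 [114 127 142] 354.9371 [ 18.3   1.6 194.6]
192 [ 71  83 166] 187.36725 [35.6  1.4 26.1]
200 [ 72  89 222] 180.65945 [32.   1.4 18.3]
208 [ 72  83 221] 182.76413 [26.7  1.4 19.1]
215 [ 92 128 178] 177.21379 [23.9  1.4 12.6]
225 [100 137 187] 158.26852 [23.6  1.4 -7. ]
240 [125 178 233] 145.53372 [ 20.1   1.4 -21. ]
260 [120 173 229] 149.7085 [  8.7   1.4 -19.6]
[ 578.67441927 -142.26660584]
pos [599.9 -98.  227.9] rot [ 1.7997e+02 -1.0000e-02 -1.7591e+02] tool offset mm [ 24.3 -42.7 127.9] spin rad -0.0098 q6 -104.5 t 5.85 F [ 0.9  0.3 -1.3] w 15.9
```

```bash
python3 - <<'E'
from h import *
st=np.load('w2st.npy',allow_pickle=True).item(); d=np.load('w2.npy'); im=cv2.imread('pics/w2.png').astype(int)
P=cloud('wrist',d,st); Rm=R.from_euler('xyz',st['ee_rot'],degrees=True).as_matrix(); T=(P-st['ee_pos'])@Rm
m=(abs(T[...,1])<35)&(T[...,2]>14)&(T[...,2]<52)&(T[...,0]>10)&(T[...,0]<50)
for r in range(188,212,3):
    c=np.where(m[r])[0]
    if len(c): print(r,c.min(),c.max(),T[r,c.min(),1].round(1),T[r,c.max(),1].round(1),T[r,c].mean(0).round(1))
g=(T[...,2]>-25)&(T[...,2]<14)&(T[...,0]>15)&(T[...,0]<30)&(abs(T[...,1])<14)
for r in range(218,246,5):
    c=np.where(g[r])[0]
    if len(c): print('grip',r,T[r,c.min(),1].round(1),T[r,c.max(),1].round(1))
E
```

```text
188 258 291 -10.5 12.7 [35.5  1.1 41. ]
191 257 292 -10.7 12.7 [35.5  1.1 29.8]
194 257 292 -9.9 12.0 [35.5  1.1 19.7]
197 256 293 -10.4 12.6 [33.9  1.1 18.2]
200 256 293 -10.4 12.6 [32.   1.1 18.3]
203 256 293 -10.4 12.6 [30.1  1.1 18.4]
206 256 293 -10.5 12.7 [28.2  1.1 18.2]
209 256 293 -10.5 12.7 [26.3  1.  18.1]
grip 218 -6.4 8.6
grip 223 -6.6 8.9
grip 228 -13.8 13.7
grip 233 -13.5 13.6
grip 238 -13.9 12.4
grip 243 -13.7 13.9
```

Request:
arm_command(
  motion=[
    {"offset":[0.0123,-0.0218,0.03],"spin":-0.01},
    {"offset":[0.012,-0.0217,0.05],"spin":0},
    {"offset":[0,0,0.045],"spin":0},
    {"offset":[0,0,0],"spin":0},
    {"offset":[0,0,0],"spin":0},
  ],
)

```text
time_s: 6.62
ee_pos: [580.5, -144.3, 104.7]
ee_rot: [-179.9, 0.2, -175.4]
force: [0.4, -0.3, -0.9]
gripper_width: 15.6
gripper_force: 50.0
```

```bash
cat > near.py <<'E'
import sys
from h import *
st=env.state(); im,d=env.grab_frame('wrist'); n=sys.argv[1]; cv2.imwrite(f'pics/{n}.png',im); np.save(f'{n}.npy',d)
P=cloud('wrist',d,st); Rm=R.from_euler('xyz',st['ee_rot'],degrees=True).as_matrix(); T=(P-st['ee_pos'])@Rm
print(np.round(st['ee_pos'],1),np.round(st['ee_rot'],2),'F',np.round(st['force'],1),'t',st['time_s'])
# profile along tool y at several columns-slices ahead of the spacer
for x0 in (38,42,46,50):
    s=(abs(T[...,0]-x0)<2)&(abs(T[...,1])<75); y=T[s][:,1]; z=P[s][:,2]
    o=np.argsort(y); y,z=y[o],z[o]
    lev=np.digitize(z,[15,28.5,40]); ch=np.where(np.diff(lev))[0]
    print(x0,[(round((y[i]+y[i+1])/2,1),int(lev[i]),int(lev[i+1])) for i in ch][:30])
E
python3 near.py w3
```

```text
[ 580.5 -144.3  104.7] [-1.7995e+02  1.7000e-01 -1.7538e+02] F [ 0.4 -0.3 -0.9] t 6.625
38 [(np.float64(-75.0), 2, 3), (np.float64(-74.7), 3, 2), (np.float64(-74.6), 2, 3), (np.float64(-74.6), 3, 2), (np.float64(-74.6), 2, 3), (np.float64(-74.5), 3, 2), (np.float64(-74.4), 2, 3), (np.float64(-74.4), 3, 2), (np.float64(-74.4), 2, 3), (np.float64(-74.3), 3, 2), (np.float64(-74.3), 2, 3), (np.float64(-73.9), 3, 2), (np.float64(-73.9), 2, 3), (np.float64(-73.8), 3, 2), (np.float64(-73.8), 2, 3), (np.float64(-73.5), 3, 2), (np.float64(-73.5), 2, 3), (np.float64(-73.4), 3, 2), (np.float64(-73.4), 2, 3), (np.float64(-73.2), 3, 2), (np.float64(-73.2), 2, 3), (np.float64(-73.1), 3, 2), (np.float64(-73.1), 2, 3), (np.float64(-73.0), 3, 2), (np.float64(-73.0), 2, 3), (np.float64(-72.8), 3, 2), (np.float64(-72.8), 2, 3), (np.float64(-72.7), 3, 2), (np.float64(-72.7), 2, 3), (np.float64(-72.7), 3, 2)]
42 [(np.float64(-30.9), 2, 1), (np.float64(-30.7), 1, 2), (np.float64(-29.5), 2, 0), (np.float64(-29.3), 0, 1), (np.float64(-29.3), 1, 0), (np.float64(-29.3), 0, 1), (np.float64(-29.3), 1, 0), (np.f
[... 1543 characters left out ...]
np.float64(-73.8), 1, 2), (np.float64(-73.4), 2, 1), (np.float64(-73.2), 1, 2), (np.float64(-73.2), 2, 1), (np.float64(-73.1), 1, 2), (np.float64(-73.1), 2, 1), (np.float64(-73.0), 1, 2), (np.float64(-71.6), 2, 1), (np.float64(-71.4), 1, 2), (np.float64(-71.3), 2, 1), (np.float64(-71.1), 1, 0), (np.float64(-70.9), 0, 1), (np.float64(-70.9), 1, 2), (np.float64(-70.6), 2, 1), (np.float64(-70.4), 1, 2), (np.float64(-70.1), 2, 1), (np.float64(-69.8), 1, 2), (np.float64(-69.6), 2, 0), (np.float64(-69.5), 0, 1), (np.float64(-69.4), 1, 2), (np.float64(-69.1), 2, 1), (np.float64(-69.0), 1, 2), (np.float64(-68.8), 2, 1), (np.float64(-68.6), 1, 2), (np.float64(-68.4), 2, 0), (np.float64(-68.3), 0, 1)]
```

View pics/w3.png

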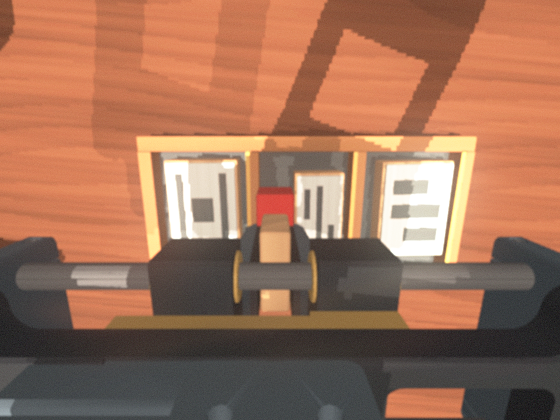

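```bash
cat > near2.py <<'E'
import sys
from h import *
n=sys.argv[1]
st=env.state(); im,d=env.grab_frame('wrist'); cv2.imwrite(f'pics/{n}.png',im); np.save(f'{n}.npy',d)
P=cloud('wrist',d,st); Rm=R.from_euler('xyz',st['ee_rot'],degrees=True).as_matrix(); T=(P-st['ee_pos'])@Rm
print(np.round(st['ee_pos'],1),np.round(st['ee_rot'],2),'F',np.round(st['force'],1),'t',st['time_s'],'w',st['gripper_width'])
Z=P[...,2]; Y=T[...,1]; X=T[...,0]
for r in range(156,232,6):
    row=[]; lev=np.where(np.isnan(Z[r]),-1,np.digitize(Z[r],[16,29,45]))
    c=np.where((abs(Y[r])<70))[0]; 
    s=''.join('-0w' .__getitem__(0) if lev[k]<0 else 'fwbS'[lev[k]] for k in c)
    import itertools
    i=0; out=[]
    for ch,g in itertools.groupby(s):
        L=len(list(g)); 
        if L>=3: out.append((ch,float(Y[r,c[i]].round(1)),float(Y[r,c[i+L-1]].round(1))))
        i+=L
    print(r,np.nanmedian(X[r,c]).round(0),out)
E
python3 near2.py w4
```

```text
[ 580.9 -144.5  105.3] [-179.92    0.24 -175.38] F [ 0.6 -0.2 -1.2] t 6.675 w 15.753812040214424
156 54.0 [('f', -70.0, -24.3), ('w', -21.7, -12.2), ('f', -12.1, 64.0), ('w', 64.1, 65.9), ('w', 67.6, 69.3)]
162 49.0 [('b', -69.3, -66.1), ('b', -63.9, -60.6), ('w', -60.3, -58.6), ('b', -57.6, -52.0), ('b', -50.1, -29.6), ('f', -29.1, -24.4), ('w', -21.8, -12.3), ('f', -12.1, 63.7), ('w', 63.7, 69.9)]
168 44.0 [('b', -70.0, -29.7), ('w', -29.1, -29.0), ('f', -29.0, -24.6), ('w', -21.8, -16.3), ('w', -14.7, -12.1), ('f', -11.6, 64.2), ('w', 64.0, 69.2)]
174 41.0 [('b', -69.7, -30.6), ('w', -30.0, -29.0), ('f', -29.1, -24.8), ('w', -22.1, -14.7), ('f', -12.2, 17.0), ('b', 18.4, 22.3), ('b', 28.8, 32.1), ('b', 35.2, 38.3), ('b', 44.0, 52.1), ('w', 53.1, 54.8), ('f', 62.1, 64.0), ('w', 64.0, 69.7)]
180 36.0 [('b', -69.7, -31.3), ('f', -29.0, -24.0), ('w', -21.4, -12.2), ('f', -11.7, 17.1), ('b', 17.7, 56.4), ('f', 62.2, 63.9), ('w', 63.8, 69.2)]
186 31.0 [('b', -68.9, -29.4), ('f', -28.9, -24.1), ('w', -21.5, -12.1), ('f', -11.8, 17.2), ('b', 19.1, 55.7), ('f', 62.3, 63.9), ('w', 64.0, 66.
[... 389 characters left out ...]
.2), ('f', -28.6, -24.6), ('w', -21.9, -15.2), ('S', -10.4, 12.6), ('b', 18.8, 56.7), ('f', 62.4, 63.8), ('w', 63.6, 69.7)]
210 12.0 [('b', -69.7, -29.2), ('f', -28.6, -25.5), ('w', -21.9, -16.1), ('S', -10.5, 12.7), ('b', 18.1, 57.2), ('f', 63.0, 64.1), ('w', 63.9, 69.3)]
216 7.0 [('b', -69.5, -28.6), ('f', -28.7, -24.9), ('w', -22.1, -15.4), ('S', -10.7, 12.8), ('b', 18.2, 56.6), ('f', 62.1, 63.7), ('w', 64.1, 69.6)]
222 1.0 [('b', -69.8, -28.7), ('f', -28.5, -23.9), ('w', -19.7, -15.4), ('S', -10.7, 12.9), ('b', 19.1, 57.0), ('f', 62.4, 63.8), ('w', 64.0, 69.3)]
228 -4.0 [('b', -69.4, -28.9), ('f', -28.5, -26.0), ('S', -15.7, 18.0), ('b', 25.7, 57.2), ('f', 62.9, 64.0), ('w', 64.0, 69.7)]
```

Request:
arm_command(
  motion=[
    {"offset":[0,0,0],"spin":0},
    {"offset":[0,0,0],"spin":0},
  ],
)

```text
time_s: 6.98
ee_pos: [579.5, -144.6, 103.9]
ee_rot: [-180.0, 0.1, -175.4]
force: [1.5, 0.4, -0.8]
gripper_width: 15.9
gripper_force: 50.0
```

```bash
python3 near2.py w5 | sed -n '1p;5,10p'
```

```text
[ 579.5 -144.6  103.9] [-1.7997e+02  1.0000e-01 -1.7542e+02] F [ 1.5  0.4 -0.8] t 6.975 w 15.92684317675995
174 41.0 [('b', -69.6, -31.0), ('f', -29.2, -24.7), ('w', -22.0, -12.3), ('f', -12.3, 16.9), ('w', 17.1, 43.5), ('w', 45.2, 49.7), ('w', 54.5, 56.3), ('f', 61.4, 63.5), ('w', 63.8, 68.5)]
180 36.0 [('b', -70.0, -29.9), ('w', -29.2, -29.1), ('f', -29.2, -24.7), ('w', -22.0, -12.3), ('f', -12.2, 17.0), ('b', 17.5, 56.1), ('f', 61.9, 63.8), ('w', 63.6, 63.7), ('w', 65.7, 69.6)]
186 32.0 [('b', -69.8, -31.4), ('f', -29.0, -24.8), ('w', -22.2, -14.8), ('f', -11.7, 17.1), ('b', 18.5, 55.0), ('f', 62.1, 64.1), ('w', 63.5, 69.7)]
192 27.0 [('b', -69.6, -31.0), ('f', -29.1, -24.1), ('w', -21.4, -14.1), ('S', -10.4, 12.5), ('b', 18.6, 55.9), ('f', 62.6, 63.6), ('w', 64.0, 69.3)]
198 22.0 [('b', -68.8, -29.5), ('f', -29.1, -24.3), ('w', -21.5, -18.3), ('w', -16.7, -15.0), ('S', -10.4, 12.6), ('b', 17.8, 56.2), ('f', 61.7, 63.9), ('w', 63.5, 69.8)]
204 17.0 [('b', -68.7, -30.9), ('w', -29.2, -28.9), ('f', -28.8, -24.5), ('w', -21.6, -18.5), ('w', -16.7, -15.1), ('S', -10.5, 12.7), ('b', 17.9, 56.4), ('f', 62.2, 63.9), ('w', 63.7, 69.3)]
```

Request:
arm_command(
  motion=[
    {"offset":[0,0.0015,0],"spin":0},
    {"offset":[0,0,0.01],"spin":0},
    {"offset":[0,0,0.01],"spin":0},
    {"offset":[0,0,0],"spin":0},
  ],
)

```text
time_s: 7.52
ee_pos: [577.9, -142.8, 81.4]
ee_rot: [179.9, -0.2, -175.4]
force: [-0.3, -0.1, -1.0]
gripper_width: 15.8
gripper_force: 50.0
```

```bash
python3 near2.py w6 | sed -n '1p;4,12p'
```

```text
[ 577.9 -142.8   81.4] [ 1.7993e+02 -1.6000e-01 -1.7543e+02] F [-0.3 -0.1 -1. ] t 7.525 w 15.784359686783517
168 46.0 [('b', -69.9, -67.7), ('b', -63.2, -60.4), ('b', -55.1, -53.8), ('b', -50.4, -48.2), ('b', -46.7, -38.9), ('b', -37.5, -33.2), ('w', -31.1, -31.2), ('f', -31.2, -27.0), ('w', -24.0, -14.2), ('f', -14.2, 61.9), ('w', 61.8, 68.9)]
174 41.0 [('b', -69.6, -33.4), ('f', -31.1, -27.0), ('w', -23.3, -21.9), ('w', -20.6, -16.1), ('f', -14.2, 61.9), ('w', 61.8, 61.7), ('w', 63.6, 69.5)]
180 39.0 [('b', -69.4, -32.8), ('f', -31.2, -26.3), ('w', -23.6, -20.6), ('w', -19.1, -14.1), ('f', -14.1, 14.9), ('w', 15.1, 53.4), ('f', 58.9, 61.8), ('w', 61.5, 64.4), ('w', 65.9, 69.6)]
186 35.0 [('b', -69.7, -31.4), ('w', -31.1, -31.2), ('f', -31.0, -26.6), ('w', -23.6, -14.2), ('f', -14.2, 15.0), ('b', 16.0, 52.8), ('f', 60.0, 61.6), ('w', 61.6, 62.1), ('w', 65.3, 69.9)]
192 31.0 [('b', -69.2, -31.6), ('w', -31.0, -31.0), ('f', -31.1, -26.6), ('w', -21.5, -14.2), ('S', -10.4, 12.5), ('b', 15.4, 54.2), ('f', 60.3, 61.7), ('w', 61.6, 70.0)]
198 27.0 [('b', -69.9, -31.1), ('f', -31.1, -26.8), ('w', -23.9, -14.1), ('S', -10.4, 12.6), ('b', 15.5, 53.9), ('f', 60.5, 61.8), ('w', 61.7, 68.9)]
204 22.0 [('b', -69.8, -32.7), ('w', -30.9, -30.9), ('f', -30.8, -27.0), ('w', -20.2, -14.2), ('S', -10.4, 12.7), ('b', 15.5, 55.0), ('f', 60.6, 62.0), ('w', 62.1, 64.2), ('w', 65.7, 69.8)]
210 18.0 [('b', -69.3, -31.3), ('w', -31.1, -30.9), ('f', -30.9, -27.3), ('w', -24.1, -22.5), ('w', -20.3, -14.1), ('S', -10.6, 12.7), ('b', 17.6, 54.3), ('f', 60.1, 62.0), ('w', 61.8, 69.5)]
216 13.0 [('b', -69.5, -30.8), ('f', -30.8, -26.4), ('w', -21.9, -14.2), ('S', -10.6, 12.8), ('b', 17.7, 54.7), ('f', 60.5, 61.8), ('w', 61.8, 69.8)]
```

Request:
arm_command(
  motion=[
    {"offset":[0,-0.0005,0.004],"spin":0},
    {"offset":[0,0,0.006],"spin":0},
    {"offset":[0,0,0.004],"spin":0},
    {"offset":[0,0,0],"spin":0},
    {"offset":[0,0,0],"spin":0},
  ],
)

```text
time_s: 8.2
ee_pos: [579.1, -143.6, 69.0]
ee_rot: [180.0, 0.0, -175.4]
force: [-0.2, 0.1, -0.5]
gripper_width: 15.8
gripper_force: 50.0
```

```bash
python3 near2.py w7 | sed -n '1p;5,12p'
```

```text
[ 579.1 -143.6   69. ] [ 1.8000e+02  2.0000e-02 -1.7543e+02] F [-0.2  0.1 -0.5] t 8.2 w 15.841738067013605
174 43.0 [('b', -69.5, -32.5), ('w', -30.2, -30.4), ('f', -30.3, -25.6), ('w', -22.6, -13.2), ('f', -13.3, 62.9), ('w', 62.4, 69.0)]
180 40.0 [('b', -69.9, -30.6), ('w', -30.2, -30.3), ('f', -30.1, -25.7), ('w', -22.6, -13.2), ('f', -13.3, 15.8), ('w', 16.5, 55.0), ('f', 59.3, 62.7), ('w', 62.8, 63.4), ('w', 66.6, 69.8)]
186 38.0 [('b', -70.0, -30.7), ('w', -30.5, -30.2), ('f', -30.2, -25.8), ('w', -22.9, -15.9), ('w', -14.5, -13.2), ('f', -12.9, 15.9), ('b', 17.9, 55.0), ('f', 61.5, 62.7), ('w', 62.3, 69.7)]
192 34.0 [('b', -69.7, -30.4), ('w', -30.2, -30.1), ('f', -30.1, -25.9), ('w', -22.3, -13.1), ('b', -10.3, 11.7), ('b', 16.6, 53.7), ('f', 61.6, 62.7), ('w', 62.8, 69.9)]
198 29.0 [('b', -69.6, -30.5), ('w', -30.2, -30.0), ('f', -30.0, -26.1), ('w', -23.2, -19.6), ('w', -16.8, -13.3), ('S', -10.5, 12.6), ('b', 16.7, 55.7), ('f', 61.8, 62.8), ('w', 62.9, 69.6)]
204 25.0 [('b', -69.4, -30.0), ('f', -30.1, -26.3), ('w', -23.2, -16.2), ('w', -14.8, -13.3), ('S', -10.5, 12.6), ('b', 16.1, 55.0), ('f', 61.4, 62.7), ('w', 62.6, 70.0)]
210 21.0 [('b', -69.8, -31.5), ('w', -30.2, -29.9), ('f', -29.9, -25.5), ('w', -22.6, -13.3), ('S', -10.5, 12.7), ('b', 16.2, 55.6), ('f', 61.9, 62.7), ('w', 62.8, 69.3)]
216 17.0 [('b', -70.0, -30.2), ('w', -30.0, -29.9), ('f', -29.9, -25.8), ('w', -20.7, -13.2), ('S', -10.6, 12.9), ('b', 18.1, 55.7), ('f', 61.9, 62.6), ('w', 62.7, 63.1), ('w', 65.0, 69.9)]
```

Request:
arm_command(
  motion=[
    {"offset":[0,0,0.006],"spin":0},
    {"offset":[0,0,0.005],"spin":0},
    {"offset":[0,0,0],"spin":0},
    {"offset":[0,0,0.001],"spin":0},
    {"offset":[0,0,0],"spin":0},
  ],
)

```text
time_s: 8.88
ee_pos: [579.0, -143.6, 57.0]
ee_rot: [180.0, 0.0, -175.4]
force: [0.6, -0.2, -1.1]
gripper_width: 15.8
gripper_force: 50.0
```

Request:
arm_command(
  motion=[
    {"offset":[0,0,0.001],"spin":0},
    {"offset":[0,0,0],"spin":0},
    {"offset":[0,0,0],"spin":0},
  ],
)

```text
time_s: 9.25
ee_pos: [579.0, -143.6, 56.0]
ee_rot: [180.0, 0.0, -175.4]
force: [-0.3, 0.4, -0.8]
gripper_width: 15.8
gripper_force: 50.0
```

Request:
arm_command(
  motion=[
    {"offset":[0,0,0.0005],"spin":0},
    {"offset":[0,0,0],"spin":0},
    {"offset":[0,0,0],"spin":0},
  ],
)

```text
time_s: 9.62
ee_pos: [579.0, -143.6, 55.9]
ee_rot: [-180.0, 0.0, -175.4]
force: [-0.8, 0.1, 3.4]
gripper_width: 15.6
gripper_force: 50.0
```

Request:
arm_command(
  motion=[
    {"offset":[0,0,0.0005],"spin":0},
    {"offset":[0,0,0],"spin":0},
    {"offset":[0,0,0],"spin":0},
  ],
)

```text
time_s: 10.0
ee_pos: [579.1, -143.6, 55.9]
ee_rot: [-180.0, 0.0, -175.4]
force: [-2.8, 0.5, 7.0]
gripper_width: 15.6
gripper_force: 50.0
```

Request:
arm_command(
  motion=[
    {"offset":[0,0.001,0],"spin":0},
    {"offset":[0,0.0015,0],"spin":0},
    {"offset":[0,0.0015,0],"spin":0},
    {"offset":[0,0.0015,0],"spin":0},
    {"offset":[0,0.0015,0],"spin":0},
  ],
)

```text
time_s: 10.62
ee_pos: [579.6, -137.9, 55.9]
ee_rot: [-179.8, 0.2, -175.4]
force: [0.1, -3.1, 4.7]
gripper_width: 15.6
gripper_force: 50.0
```

Request:
arm_command(
  motion=[
    {"offset":[0,0.001,0],"spin":0},
    {"offset":[0,0.001,0],"spin":0},
    {"offset":[0,0,0],"spin":0},
    {"offset":[0,0,0],"spin":0},
  ],
)

```text
time_s: 11.12
ee_pos: [579.5, -135.8, 55.9]
ee_rot: [-179.8, 0.2, -175.4]
force: [0.5, -1.9, 5.2]
gripper_width: 15.6
gripper_force: 50.0
```

```bash
python3 near2.py w8 | sed -n '1p;5,14p'
```

```text
[ 579.5 -135.8   55.9] [-1.7985e+02  1.7000e-01 -1.7538e+02] F [ 0.5 -1.9  5.2] t 11.125 w 15.643756118343441
174 45.0 [('b', -69.7, -39.7), ('b', -39.3, -38.0), ('w', -37.8, -37.8), ('f', -37.8, -34.5), ('w', -30.5, -20.8), ('f', -20.8, 55.1), ('w', 55.0, 55.2), ('w', 56.0, 60.4), ('w', 61.1, 64.9)]
180 41.0 [('b', -69.6, -38.6), ('w', -38.4, -37.8), ('f', -37.7, -34.6), ('w', -30.8, -21.0), ('f', -20.8, 55.1), ('w', 55.2, 55.3), ('w', 56.6, 64.7)]
186 39.0 [('b', -69.4, -38.5), ('w', -37.9, -37.6), ('f', -37.8, -34.1), ('w', -30.4, -20.8), ('f', -20.8, 12.8), ('b', 13.5, 14.9), ('b', 16.8, 20.5), ('b', 24.2, 38.6), ('b', 39.9, 41.1), ('b', 42.3, 44.3), ('b', 45.6, 47.6), ('b', 48.8, 52.7), ('w', 54.9, 55.7), ('w', 57.2, 65.1)]
192 36.0 [('b', -69.6, -39.2), ('w', -37.7, -37.9), ('f', -37.7, -34.4), ('w', -30.7, -20.7), ('f', -20.7, -12.1), ('b', -9.5, -5.7), ('b', -4.4, 0.8), ('b', 2.0, 6.5), ('b', 9.8, 11.7), ('w', 12.5, 14.3), ('b', 14.9, 52.0), ('w', 55.0, 56.6), ('w', 58.0, 64.9)]
198 32.0 [('b', -69.2, -39.7), ('w', -38.4, -37.5), ('f', -37.7, -34.4), ('w', -30.6, -28.7), ('w'
[... 333 characters left out ...]
4.0 [('b', -69.9, -38.0), ('w', -37.4, -37.6), ('f', -37.4, -34.5), ('w', -30.3, -20.8), ('f', -20.7, -13.0), ('b', -10.6, 52.5), ('w', 55.2, 65.3)]
216 20.0 [('b', -69.9, -39.2), ('w', -37.7, -37.3), ('f', -37.6, -34.5), ('w', -30.4, -20.9), ('f', -20.9, -13.2), ('b', -10.6, -5.3), ('b', -4.0, -2.3), ('b', -1.0, 0.2), ('b', 2.0, 52.0), ('w', 52.9, 64.2)]
222 16.0 [('b', -69.9, -38.3), ('w', -37.9, -37.4), ('f', -37.4, -34.4), ('w', -30.8, -20.9), ('f', -20.9, -13.2), ('b', -10.7, -8.1), ('S', -6.8, 9.0), ('b', 10.3, 52.5), ('w', 55.3, 65.2)]
228 12.0 [('b', -69.7, -37.9), ('w', -37.6, -37.6), ('f', -37.4, -33.7), ('w', -30.0, -20.8), ('S', -15.7, 17.9), ('b', 20.4, 52.1), ('w', 53.0, 64.8)]
```

Request:
arm_command(
  motion=[
    {"offset":[0,0.001,0],"spin":0},
    {"offset":[0,0.001,0],"spin":0},
    {"offset":[0,0.0005,0],"spin":0},
    {"offset":[0,0,0],"spin":0},
  ],
)

```text
time_s: 11.68
ee_pos: [579.4, -133.7, 55.9]
ee_rot: [-179.8, 0.2, -175.4]
force: [1.0, -4.6, 5.2]
gripper_width: 15.9
gripper_force: 50.0
```

Request:
arm_command(
  motion=[
    {"offset":[0,0.001,0],"spin":0},
    {"offset":[0,0,0],"spin":0},
    {"offset":[0,0,0],"spin":0},
  ],
)

```text
time_s: 12.05
ee_pos: [579.3, -133.6, 55.9]
ee_rot: [-179.7, 0.2, -175.4]
force: [0.5, -6.6, 4.7]
gripper_width: 15.8
gripper_force: 50.0
```

Request:
arm_command(
  motion=[
    {"offset":[0,0.001,0],"spin":0},
    {"offset":[0,0.0005,0],"spin":0},
    {"offset":[0,0,0],"spin":0},
    {"offset":[0,0,0],"spin":0},
  ],
  newtons=60,
)

```text
time_s: 12.55
ee_pos: [579.4, -133.5, 56.0]
ee_rot: [-179.6, 0.2, -175.3]
force: [0.0, -10.8, 3.6]
gripper_width: 15.8
gripper_force: 60.0
```

```bash
python3 near2.py w9 | sed -n '1p;8,12p'; python3 - <<'E'
import cv2
im=cv2.imread('pics/w9.png'); cv2.imwrite('pics/w9c.png',cv2.resize(im[120:300,130:480],(800,411),interpolation=cv2.INTER_CUBIC))
E
```

```text
[ 579.4 -133.5   56. ] [-179.59    0.2  -175.33] F [  0.  -10.8   3.6] t 12.55 w 15.812654154378228
192 36.0 [('b', -69.5, -41.3), ('w', -40.8, -39.8), ('f', -39.7, -36.5), ('w', -32.5, -22.9), ('f', -23.0, -12.2), ('b', -10.3, -5.0), ('b', -3.8, 11.7), ('b', 13.6, 51.2), ('w', 54.1, 62.5)]
198 32.0 [('b', -69.2, -40.8), ('w', -40.4, -39.9), ('f', -39.8, -36.7), ('w', -32.6, -23.0), ('f', -23.1, -13.0), ('b', -10.5, 52.7), ('w', 55.0, 63.0)]
204 28.0 [('b', -69.2, -40.5), ('w', -40.0, -39.9), ('f', -39.8, -36.9), ('w', -32.7, -23.0), ('f', -23.0, -13.0), ('b', -10.4, 52.0), ('w', 53.2, 62.2)]
210 24.0 [('b', -69.9, -39.8), ('w', -39.6, -39.8), ('f', -39.5, -37.2), ('w', -32.9, -23.0), ('f', -22.9, -13.1), ('b', -10.6, 52.4), ('w', 53.6, 62.8)]
216 20.0 [('b', -69.2, -39.6), ('w', -39.9, -40.0), ('f', -39.8, -36.5), ('w', -32.8, -23.1), ('f', -22.9, -13.1), ('b', -10.6, -3.5), ('b', -1.0, 1.4), ('b', 7.5, 51.6), ('w', 53.0, 55.3), ('w', 56.4, 62.4)]
```

View pics/w9c.png

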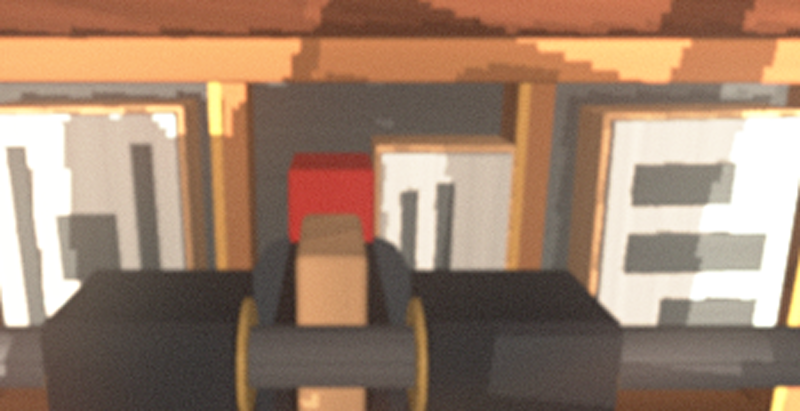

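The picture shows the red foot against the block (edge at column 375) and the block against the brass rail (513) with no gap. I'll firm up the push.

Request:
arm_command(
  motion=[
    {"offset":[0,0.001,0.0005],"spin":0},
    {"offset":[0,0.001,0],"spin":0},
    {"offset":[0,0.0005,0],"spin":0},
    {"offset":[0,0,0],"spin":0},
    {"offset":[0,0,0],"spin":0},
  ],
)

```text
time_s: 13.22
ee_pos: [579.4, -133.3, 56.0]
ee_rot: [-179.4, 0.2, -175.3]
force: [-1.1, -18.1, 5.3]
gripper_width: 16.2
gripper_force: 60.0
```

Request:
arm_command(
  motion=[
    {"offset":[0,0,0],"spin":0},
    {"offset":[0,0,0],"spin":0},
    {"offset":[0,0,0],"spin":0},
    {"offset":[0,0,0],"spin":0},
  ],
)

```text
time_s: 13.72
ee_pos: [579.4, -133.3, 56.0]
ee_rot: [-179.4, 0.2, -175.3]
force: [-0.6, -17.7, 6.4]
gripper_width: 15.2
gripper_force: 60.0
```

```bash
python3 near2.py w10 | sed -n '1p;6,13p'; python3 - <<'E'
from h import *
im,d=env.grab_frame('top'); P=cloud('top',d); z=P[...,2]; a=np.radians(4.67); c=np.array([570.65,-119.97])
X,Y=P[...,0]-c[0],P[...,1]-c[1]; u=X*np.cos(a)+Y*np.sin(a); v=-X*np.sin(a)+Y*np.cos(a)
for lo,hi in((50,122),(-122,-50)):
    m=(abs(u)<50)&(v>lo)&(v<hi)&(z>20)&(z<40); m=cv2.morphologyEx(m.astype(np.uint8),cv2.MORPH_OPEN,np.ones((3,3)))>0
    print(fit(P,m))
E
```

```text
[ 579.4 -133.3   56. ] [-179.36    0.23 -175.26] F [ -0.6 -17.7   6.4] t 13.725 w 15.240045770260704
180 41.0 [('b', -69.5, -40.3), ('w', -39.8, -39.8), ('f', -39.8, -36.8), ('w', -32.9, -23.0), ('f', -23.0, 52.9), ('w', 52.9, 58.1), ('w', 59.3, 62.6)]
186 39.0 [('b', -69.5, -40.9), ('w', -40.7, -39.8), ('f', -39.9, -37.2), ('w', -32.9, -22.9), ('f', -22.9, 12.8), ('w', 13.1, 14.3), ('b', 14.8, 18.7), ('b', 19.9, 21.3), ('b', 22.5, 35.2), ('b', 37.0, 38.5), ('b', 39.7, 41.1), ('b', 42.5, 52.6), ('w', 53.5, 62.7)]
192 36.0 [('b', -69.5, -41.8), ('w', -39.8, -40.0), ('f', -40.0, -36.4), ('w', -32.7, -22.9), ('f', -22.9, -12.2), ('b', -9.5, 0.1), ('b', 1.4, 11.6), ('b', 13.6, 50.7), ('w', 52.6, 62.1)]
198 32.0 [('b', -69.6, -41.9), ('w', -41.7, -39.9), ('f', -39.8, -36.9), ('w', -31.5, -23.0), ('f', -23.1, -13.0), ('b', -10.4, 52.6), ('w', 53.7, 62.6)]
204 28.0 [('b', -69.4, -40.4), ('w', -40.0, -39.8), ('f', -39.4, -37.2), ('w', -32.8, -30.9), ('w', -29.7, -22.9), ('f', -22.9, -13.1), ('b', -10.5, 52.9), ('w', 53.9, 62.2)]
210 24.0 [('b', -69.3, -41.7), ('w', -40.2, -39.8), ('f', -39.7, -37.3), ('w', -33.1, -31.1), ('w', -30.1, -28.7), ('w', -27.3, -23.0), ('f', -23.0, -13.2), ('b', -10.5, 52.5), ('w', 53.8, 63.0)]
216 20.0 [('b', -69.8, -40.1), ('w', -39.7, -39.5), ('f', -39.5, -36.4), ('w', -32.4, -25.9), ('w', -24.7, -23.0), ('f', -23.0, -13.1), ('b', -10.6, -5.9), ('S', -5.3, -4.1), ('b', -1.6, 0.8), ('b', 7.5, 50.3), ('w', 52.3, 62.1)]
222 16.0 [('b', -69.7, -41.9), ('w', -40.7, -39.8), ('f', -39.9, -36.9), ('w', -32.9, -22.8), ('f', -22.9, -13.3), ('b', -10.7, -8.1), ('S', -6.7, 8.2), ('b', 9.6, 51.1), ('w', 52.5, 62.7)]
(array([558.68896484, -29.65036392]), [54.53118896484375, 79.53703308105469], 5.430533409118652, 535)
(array([ 551.18389893, -191.540802  ]), [19.486286163330078, 27.025875091552734], -89.15426111221313, 68)
```

```bash
python3 -c "
from workcell import env
print(env.job_done())"
```

```text
the job is handed in; nothing more can be done
None
```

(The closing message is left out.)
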